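# Make up a dry-block heater with tube blocks and filler plates

### The job

Make up the dry-block heater for the next run: facing its control panel, stand the block with the four wide bores in the left end of the well and the block with the twelve small bores in the right end, then fill the space between them with the two solid filler plates that together close it snugly, so that all four stand fully down on the well floor, side by side across the well, with nothing forced. Leave the six-bore block and the plate that is not needed where they stand on the bench.

Things in the scene. Friction and masses are not known exactly. Their poses are not given: they have to be found in the camera images.
- heater: Dry-block heater, fixed: cream casing 197 mm deep, 200 wide, flat deck 92 mm above the bench, control panel (dark display, buttons) sloping down on the robot's side. Origin on the bench below the centre of the well. x points away from the panel, y to the left as one faces the panel, z up. Inserts stand in the well in a row along y, their 52 mm side along x, and rise 26 mm above the deck.
- heater_well (a point): Centre of the flat floor of the heater's open well, 60 mm above the bench; axes as the heater's. The well is 56 mm (x) by 137 mm (y) and 32 mm deep below the deck. Its rim is bevelled: 4 mm wider on every side at the deck, full size 6 mm lower. Nothing on the deck around it stands up.
- block_wide: Loose plain aluminium block standing upright, 52 mm (its x) by 40 mm (its y), 58 mm high, about 0.25 kg, with four wide bores (two by two, 16.5 mm) bored into its top. Foot bevelled 3.5 mm all round over the lowest 6 mm. Origin: centre of the underside, z up; a half turn about z makes no difference. Goes in the left (+y) end of the well.
- block_fine: Loose plain aluminium block standing upright, 52 mm (its x) by 40 mm (its y), 58 mm high, about 0.25 kg, with twelve small bores (four by three, 8 mm) bored into its top. Foot bevelled 3.5 mm all round over the lowest 6 mm. Origin: centre of the underside, z up; a half turn about z makes no difference. Goes in the right (-y) end of the well.
- block_mid: Loose plain aluminium block standing upright, 52 mm (its x) by 40 mm (its y), 58 mm high, about 0.25 kg, with six middling bores (three by two, 11 mm) bored into its top. Foot bevelled 3.5 mm all round over the lowest 6 mm. Origin: centre of the underside, z up; a half turn about z makes no difference. Not needed: leave it standing where it is.
- plate_thin: Loose solid aluminium filler plate, no holes, standing upright: 52 mm (its x) by 16 mm thick (its y), 58 mm high. Foot bevelled 3.5 mm all round over the lowest 6 mm. Origin: centre of the underside, z up; a half turn about z makes no difference. One of three plates, 16, 26 and 36 mm thick. About 0.13 kg.
- plate_mid: Loose solid aluminium filler plate, no holes, standing upright: 52 mm (its x) by 26 mm thick (its y), 58 mm high. Foot bevelled 3.5 mm all round over the lowest 6 mm. Origin: centre of the underside, z up; a half turn about z makes no difference. One of three plates, 16, 26 and 36 mm thick. About 0.21 kg.
- plate_thick: Loose solid aluminium filler plate, no holes, standing upright: 52 mm (its x) by 36 mm thick (its y), 58 mm high. Foot bevelled 3.5 mm all round over the lowest 6 mm. Origin: centre of the underside, z up; a half turn about z makes no difference. One of three plates, 16, 26 and 36 mm thick. About 0.29 kg.
Mind the look-alikes: they are no part of the job. Leave any blue or orange look-alike of the plate_thin alone.

How it is judged:
By the outcome, as a careful person would: the job done as asked, in the order asked, and still so for the second after the job is handed in, with the robot touching nothing.
It also fails if it takes over 112 s, if anything falls off the work surface, if the arm or the gripper's body presses on something with over 40 N, if the wrist force passes 120 N, or if a joint passes its speed limit or range.

### The arm

A 6-joint arm with a two-finger parallel gripper is mounted at the origin on the work surface. World frame = base frame: x ahead of the robot, y to its left, z up, the work surface at z = 0. Lengths are in mm, angles in degrees, forces in N, time in s.
With the tool pointing down it reaches from about 300 to 850 mm from the base axis. Payload 4.2 kg.
Tool frame: the origin (TCP) lies at the very end of the fingers, on their centre line; the grasp point (between the pads) lies 19 mm behind it (env.grip_point_offset is the distance from the TCP to the grasp point, in mm); z points along the fingers, y is the line along which they close (so a half turn about z gives the same grasp; the last joint's range is limited). The gripper opens to 91 mm and grips with 3 to 60 N. Pads are 32 mm wide; open, the fingers measure 118 mm over their backs; the gripper's body (76 mm by 178 mm) begins 60 mm behind the grasp point.
Start: joints at [71.448, 18.312, 89.639, -0, 72.044, -1.146], TCP at [172.013, 548.685, 213.976] pointing down, gripper open.
Joint ranges: [-177.97, 177.97], [-48.28, 115.42], [12.27, 149.76], [-77.06, 257.06], [2.81, 150.46], [-146.56, 146.56]. Speed limits (degrees/s): [147.25, 147.25, 180, 180, 180, 180].

### API

Orientations are given as [roll, pitch, yaw] about the fixed x, y, z axes, in that order (R = Rz(yaw) Ry(pitch) Rx(roll)).
In Python, from workcell import env gives the robot as it stands. The module is installed in compiled form; this text tells all that it offers.
- The arm moves only by the tool arm_command, never from a script. Its argument "rows" is a list of rows, each an object with "delta_pos": the shift along the tool's x, y, z in mm, a list of three; "roll": the turn about the tool's z in units of 5 degrees (1.0 is 5 degrees); "jaw": the opening in per cent of the stroke, from 0 (shut) to 100 (fully open). A call has 1 to 20 rows; each row is the pose to reach, as a shift and turn from the pose commanded when the call began, along the tool's axes at that moment; what a row does not reach only later rows make up. A row lasts 1/12 s, in which the tool goes at most 41.7 mm and 7.16 degrees, less where a joint would pass 70% of its speed; a pose out of reach is approached as far as the arm can. A call with a gripper value outside its range is refused whole. The fingers move at their own pace and stop on an object; "squeeze" is the grip in N (left out, the last holds). Time passes only in rows, so rows that repeat a pose let the fingers close. It gives the time, the measured TCP pose, the force, the opening and the grip force at its end, in the units of the state.
- env.state(): the state, without advancing time (a new reading comes with each control period).
- env.grab_frame(name): name is "side" or "top" or "wrist"; returns a dict with "img" (420x560x3 uint8, blue, green, red), "z_map" (420x560 float32, mm along the optical axis (not along the pixel's ray), 0 where there is no reading), "fov_y" (degrees; the focal length in pixels is half the picture's height over the tangent of half this angle, whatever the lens; pixels are square), "cx", "cy" (the principal point, pixels), "R" (3x3) and "t" (3): a world point X has camera coordinates R X + t; the wrist camera has in their place "T_tool_cam" (4x4, takes a point from camera to tool coordinates, whose origin is the TCP and whose axes are the flange's). Camera axes: x right, y down, z forward; pixel columns grow to the right and rows downward; lengths in mm; the calibration is good to about 2 mm. The wrist camera is an equidistant fisheye: a pixel r from the principal point sees the ray r / f radians off the axis. A picture is of the moment at which its call begins: read the wrist's pose just before it.
- env.job_done(): hands the job in; it is judged then, once.
The state is a dict: "time_s": time; "qpos": joint angles; "qvel": joint speeds; "effort": joint torques, N m; "ee_pos": TCP position; "ee_rot": TCP orientation; "force": force on the tool from outside, world axes, zero at the start; "torque": the same for the moment, N m; "gripper_width": finger opening in mm; "gripper_force": force on a finger pad.
Only numpy, scipy, OpenCV 4.12 (cv2) and the standard library are available. Lean on these libraries where they do the work, as an engineer would, in place of code of your own. Each camera call takes 0.05 s, during which the arm holds its last target. There are 200 camera calls.

## Working session

There is one attempt and no reset: what is moved stays moved. The work goes in short steps, Python scripts to look and compute and a tool call to move; the robot and the scene stay as the last step left them, time stands still between calls to the robot, and variables do not carry over. Pictures are saved under pics/ and viewed, at most 14 in all, crops included, and the job is handed in when it is done.

Besides the shell and the picture viewer there is one more tool, called after "Emit:" in YAML: its name, and indented under it one key for each argument. arm_command: Moves the arm, as the interface text tells. Its arguments: {"type":"object","properties":{"rows":{"type":"array"},"squeeze":{"type":"number"}},"required":["rows"]}

```bash
mkdir -p pics; python3 - <<'E'
from workcell import env
import cv2
s=env.state();print(s)
for n in("top","side"):
    f=env.grab_frame(n);cv2.imwrite(f"pics/{n}0.png",f["img"]);print(n,f["fov_y"],f["cx"],f["cy"],f["R"],f["t"])
E
```

```text
{'time_s': 0.0, 'qpos': array([ 7.14464093e+01,  1.83515545e+01,  8.97046766e+01, -1.26134973e-03,
        7.20438766e+01, -1.14595313e+00]), 'qvel': array([-0.03072882, -0.01044902, -0.02849529, -0.17697839,  0.02577249,
        0.02684018]), 'effort': array([-6.54710075e-04, -4.12457263e+01, -2.31964964e+01,  7.26789027e-02,
        4.58249613e-02, -1.39063100e-04]), 'ee_pos': array([171.8713157 , 548.19665097, 213.13286613]), 'ee_rot': array([-1.79899888e+02, -8.03092812e-04,  1.62592752e+02]), 'force': array([ 0.17408003, -1.16357342,  0.92352318]), 'torque': array([0.02674886, 0.01191555, 0.0342746 ]), 'gripper_force': 0.0, 'gripper_width': 91.21292053988833}
top 53.97114514015267 278.38807965791426 207.279563954473 [[-0.01007944 -0.99992393  0.00710893]
 [-0.98565695  0.00873743 -0.16853496]
 [ 0.16846003 -0.0087057  -0.98567004]] [ -7.02356262 480.7984217  952.49349261]
side 48.852214755392005 285.1919027123963 211.8444509858556 [[ 0.96835947 -0.24940899  0.00866555]
 [-0.16318584 -0.65909528 -0.73414154]
 [ 0.18881292  0.70949882 -0.67894117]] [-468.60242774  134.42950226 1048.77087825]
```

View pics/top0.png

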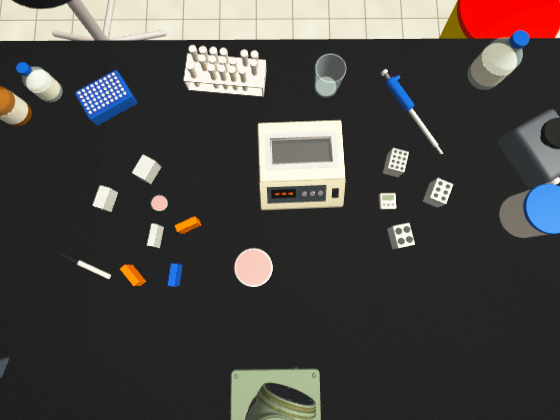

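View pics/side0.png

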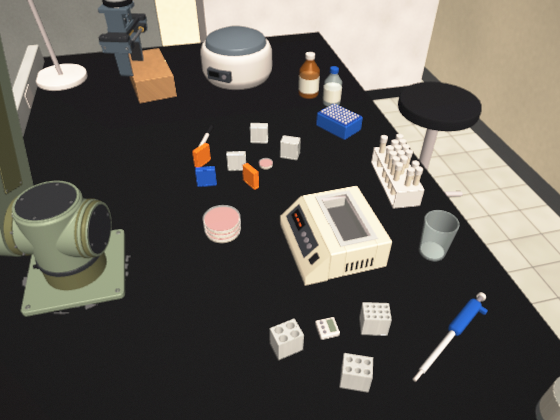

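The top view, with +x up and +y left, shows:
- **Heater:** (301,165), panel facing the robot.
- **Blocks:** twelve-bore (397,160), six-bore (438,191), four-bore (402,235).
- **White plates:** (147,168), (105,198), (155,236).
- **Look-alikes:** orange (188,225) and (133,275), blue (175,275).

The gap is 137−80 = 57 mm, so the plates needed are 16+36 = 52 mm. Next I'll measure the tops.

```bash
cat > h.py <<'E'
import numpy as np, cv2
from workcell import env
from scipy.spatial.transform import Rotation as Ro
def cloud(n):
    s=env.state(); f=env.grab_frame(n); z=f["z_map"].astype(float); F=210/np.tan(np.radians(f["fov_y"]/2))
    v,u=np.mgrid[:420,:560]; a=(u-f["cx"])/F; b=(v-f["cy"])/F
    if n=="wrist":
        th=np.hypot(a,b)+1e-9; k=np.tan(np.minimum(th,1.5))/th; a=a*k; b=b*k
        P=np.stack([a*z,b*z,z],-1); T=f["T_tool_cam"]; P=P@T[:3,:3].T+T[:3,3]
        P=P@Ro.from_euler("xyz",s["ee_rot"],degrees=True).as_matrix().T+s["ee_pos"]
    else: P=(np.stack([a*z,b*z,z],-1)-f["t"])@f["R"]
    P[z<=0]=np.nan
    return f["img"],P,s
def rect(xy):
    (c,(w,h),a)=cv2.minAreaRect(xy.astype(np.float32))
    if w<h: w,h,a=h,w,a+90
    return np.round([*c,w,h,(a+90)%180-90],1)   # centre, long, short, long-axis yaw
def tops(P,img,lo,hi,amin=40):
    m=((P[...,2]>lo)&(P[...,2]<hi)).astype(np.uint8)
    n,L,st,ce=cv2.connectedComponentsWithStats(m)
    for i in range(1,n):
        if st[i,4]<amin: continue
        q=P[L==i]; print(ce[i].round(),st[i,4],rect(q[:,:2]),q[:,2].mean().round(1),np.median(img[L==i],axis=0))
E
python3 - <<'E'
from h import *
img,P,s=cloud("top"); tops(P,img,50,66); print("deck"); tops(P,img,84,100,300)
print(P[150,300],P[165,265],P[165,337])
f=env.grab_frame("wrist"); print(f["T_tool_cam"],f["fov_y"])
cv2.imwrite("pics/c.png",np.hstack([cv2.resize(img[140:260,360:480],None,fx=3,fy=3),cv2.resize(img[150:270,80:200],None,fx=3,fy=3)]))
E
```

```text
[228.  74.] 1215 [828.7 120.2 200.3  76.1  84.5] 55.1 [239. 249. 252.]
[485.  72.] 140 [ 822.2 -540.5   85.5   38.4   43.1] 58.5 [104.5 121.  125. ]
[331.  67.] 104 [ 828.6 -145.4   63.    28.4   71.7] 58.5 [84. 87. 82.]
[102.  93.] 892 [770.8 425.8 112.5  79.5 -58.1] 52.3 [199.  136.5 116. ]
[46. 88.] 120 [785.1 566.4  58.4  26.5 -46.9] 58.4 [184.5 214.5 219. ]
[326.  87.] 60 [ 784.6 -134.5   62.8   21.9   77.6] 58.6 [178.5 188.  174. ]
[ 14. 111.] 130 [729.2 639.2  68.9  29.5 -25.6] 58.0 [176.5 206.  213. ]
[524. 159.] 266 [ 593.8 -610.7  149.1   14.5   27.5] 58.2 [52. 51. 46.]
[300. 152.] 1146 [612.4 -65.1 137.2  50.8 -88.3] 59.6 [115. 122. 126.]
[398. 160.] 316 [ 592.2 -302.6   53.9   40.4  -16.3] 56.5 [223.5 235.  236.5]
[144. 167.] 339 [579.5 311.5  52.3  37.8 -28.8] 57.2 [232. 242. 244.]
[555. 181.] 47 [ 535.  -675.4   29.8   11.7  -64.7] 62.0 [213. 222. 229.]
[441. 191.] 326 [ 515.1 -401.8   53.8   40.3  -23.8] 56.4 [238. 247. 246.]
[102. 197.] 261 [506.9 408.3  51.8  28.1 -13.6] 57.2 [232. 243. 244.]
[302. 196.] 575 [505.5 -68.2 199.8  23.9 -87.5] 58.2 [71. 69. 63.]
[518. 21
[... 286 characters left out ...]
. 275.] 171 [323.  234.2  51.8  16.7  -6.3] 57.1 [234. 118.  35.]
[130. 275.] 178 [323.4 333.2  52.3  16.7  40. ] 57.3 [  0. 151. 255.]
deck
[541. 145.] 1462 [ 619.4 -657.9  145.2  117.1   28.2] 88.5 [138. 137. 130.]
[301. 152.] 3778 [605.2 -65.1 199.8 149.9 -88.3] 89.7 [233. 251. 253.]
[618.33356913 -65.27787574  57.63265036] [572.72054589  19.03896846  88.95932833] [ 570.19659746 -148.27551703   93.15684118]
[[-4.64798833e-04 -9.65313723e-01 -2.61092322e-01  7.29260923e+01]
 [ 9.99999864e-01 -5.10667150e-04  1.07836334e-04  4.32026020e-01]
 [-2.37427165e-04 -2.61092236e-01  9.65313829e-01 -1.71618659e+02]
 [ 0.00000000e+00  0.00000000e+00  0.00000000e+00  1.00000000e+00]] 65.70646984690485
```

View pics/c.png

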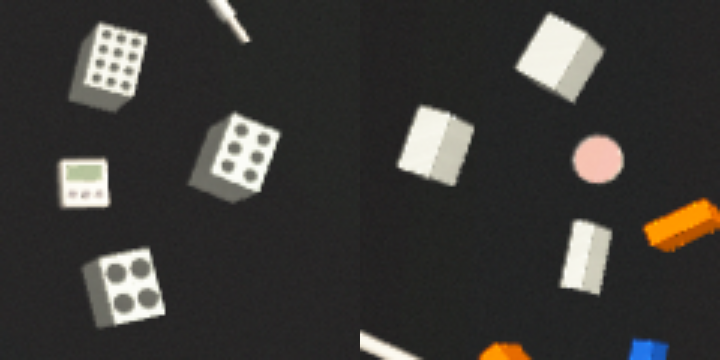

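```bash
cat >> h.py <<'E'
def plan(*tg):
    s=env.state(); p=s["ee_pos"]; y=s["ee_rot"][2]; R=Ro.from_euler("xyz",s["ee_rot"],degrees=True).as_matrix()
    print("t",s["time_s"].__round__(2) if hasattr(s["time_s"],'__round__') else s["time_s"],"at",p.round(1),s["ee_rot"].round(2),"w",round(float(s["gripper_width"]),1))
    for x in tg:
        d=R.T@(np.array(x[:3])-p); dy=((y-x[3]+180)%360-180)
        print(x,"delta",d.round(1),"roll",round(dy/5,2),"rows>=",int(max(np.linalg.norm(d)/41.7,abs(dy)/7.16)+1))
E
python3 - <<'E'
from h import *
plan((420,100,210,130),(409,-304,190,100.5))
E
```

```text
t 0.2 at [171.9 548.4 213.5] [-179.94   -0.    162.59] w 91.4
(420, 100, 210, 130) delta [-370.9 -353.7    3.8] roll 6.52 rows>= 13
(409, -304, 190, 100.5) delta [-481.2 -742.4   24.2] roll 12.42 rows>= 22
```

Emit:
arm_command:
  rows:
    - {"delta_pos": [-371,-354,0],"roll": 6.5,"jaw": 100}
    - {"delta_pos": [-371,-354,0],"roll": 6.5,"jaw": 100}
    - {"delta_pos": [-371,-354,0],"roll": 6.5,"jaw": 100}
    - {"delta_pos": [-371,-354,0],"roll": 6.5,"jaw": 100}
    - {"delta_pos": [-371,-354,0],"roll": 6.5,"jaw": 100}
    - {"delta_pos": [-371,-354,0],"roll": 6.5,"jaw": 100}
    - {"delta_pos": [-371,-354,0],"roll": 6.5,"jaw": 100}
    - {"delta_pos": [-371,-354,0],"roll": 6.5,"jaw": 100}
    - {"delta_pos": [-371,-354,0],"roll": 6.5,"jaw": 100}
    - {"delta_pos": [-371,-354,0],"roll": 6.5,"jaw": 100}
    - {"delta_pos": [-371,-354,0],"roll": 6.5,"jaw": 100}
    - {"delta_pos": [-371,-354,0],"roll": 6.5,"jaw": 100}
    - {"delta_pos": [-371,-354,0],"roll": 6.5,"jaw": 100}
    - {"delta_pos": [-371,-354,0],"roll": 6.5,"jaw": 100}

```text
time_s: 1.37
ee_pos: [421.4, 97.2, 213.8]
ee_rot: [-180.0, 0.0, 129.8]
force: [-0.2, 0.4, -0.8]
gripper_width: 91.2
gripper_force: 0.0
```

```bash
python3 - <<'E'
from h import *
plan((570,-65,230,91.7),(409,-304,190,100.5))
E
```

```text
t 1.37 at [421.4  97.2 213.8] [-1.7999e+02  5.0000e-02  1.2980e+02] w 91.2
(570, -65, 230, 91.7) delta [-219.8   10.3  -16. ] roll 7.62 rows>= 6
(409, -304, 190, 100.5) delta [-300.3 -266.4   24.1] roll 5.86 rows>= 10
```

Emit:
arm_command:
  rows:
    - {"delta_pos": [-220,10,-20],"roll": 7.6,"jaw": 100}
    - {"delta_pos": [-220,10,-20],"roll": 7.6,"jaw": 100}
    - {"delta_pos": [-220,10,-20],"roll": 7.6,"jaw": 100}
    - {"delta_pos": [-220,10,-20],"roll": 7.6,"jaw": 100}
    - {"delta_pos": [-220,10,-20],"roll": 7.6,"jaw": 100}
    - {"delta_pos": [-220,10,-20],"roll": 7.6,"jaw": 100}
    - {"delta_pos": [-220,10,-20],"roll": 7.6,"jaw": 100}
    - {"delta_pos": [-220,10,-20],"roll": 7.6,"jaw": 100}
    - {"delta_pos": [-220,10,-20],"roll": 7.6,"jaw": 100}
    - {"delta_pos": [-220,10,-20],"roll": 7.6,"jaw": 100}

```text
time_s: 2.2
ee_pos: [568.3, -60.3, 234.0]
ee_rot: [-180.0, -0.0, 92.2]
force: [1.0, -0.3, 0.0]
gripper_width: 91.3
gripper_force: 0.0
```

```bash
cat >> h.py <<'E'
def show(name,z=None):
    img,P,s=cloud("wrist"); cv2.imwrite(f"pics/{name}.png",img); return img,P,s
E
python3 - <<'E'
from h import *
img,P,s=show("w1"); 
near=(abs(P[...,0]-600)<120)&(abs(P[...,1]+65)<125)
P[~near]=np.nan
tops(P,img,54,66,300); tops(P,img,86,98,300)
plan((409,-304,190,100.5))
E
```

```text
[218. 179.] 1166 [506.6 -65.9 196.5  16.5 -88.4] 60.1 [58. 57. 56.]
[312. 190.] 6093 [609.8 -65.7 137.2  55.6 -88.3] 61.0 [109. 117. 125.]
[306. 173.] 15980 [606.7 -54.8 180.  147.8 -88.2] 91.1 [219. 242. 247.]
t 2.25 at [568.5 -60.4 234.1] [-1.7998e+02 -3.0000e-02  9.2230e+01] w 91.0
(409, -304, 190, 100.5) delta [-237.2 -168.8   44.1] roll -1.65 rows>= 8
```

View pics/w1.png

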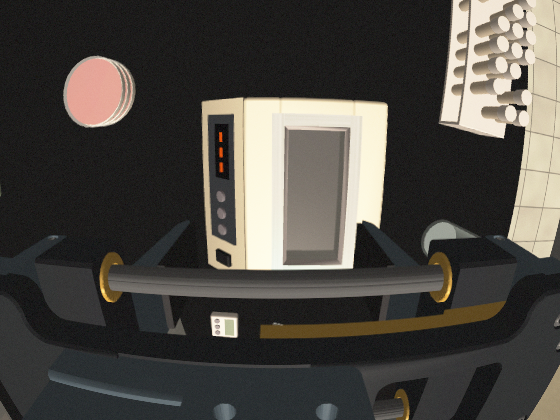

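The wrist view shows the whole well floor around (312,190). It measures 137.2 x 55.6 mm, centred on (609.8,-65.7) with yaw 1.7°. Next, the wide block.

Emit:
arm_command:
  rows:
    - {"delta_pos": [-237,-169,44],"roll": -1.65,"jaw": 100}
    - {"delta_pos": [-237,-169,44],"roll": -1.65,"jaw": 100}
    - {"delta_pos": [-237,-169,44],"roll": -1.65,"jaw": 100}
    - {"delta_pos": [-237,-169,44],"roll": -1.65,"jaw": 100}
    - {"delta_pos": [-237,-169,44],"roll": -1.65,"jaw": 100}
    - {"delta_pos": [-237,-169,44],"roll": -1.65,"jaw": 100}
    - {"delta_pos": [-237,-169,44],"roll": -1.65,"jaw": 100}
    - {"delta_pos": [-237,-169,44],"roll": -1.65,"jaw": 100}
    - {"delta_pos": [-237,-169,44],"roll": -1.65,"jaw": 100}
    - {"delta_pos": [-237,-169,44],"roll": -1.65,"jaw": 100}
    - {"delta_pos": [-237,-169,44],"roll": -1.65,"jaw": 100}

```text
time_s: 3.17
ee_pos: [410.1, -303.6, 190.3]
ee_rot: [179.9, -0.0, 100.5]
force: [0.1, 0.4, -0.6]
gripper_width: 91.2
gripper_force: 0.0
```

```bash
cat >> h.py <<'E'
def near(P,x,y,r):
    P=P.copy(); P[~((abs(P[...,0]-x)<r)&(abs(P[...,1]-y)<r))]=np.nan; return P
E
python3 - <<'E'
from h import *
img,P,s=show("w2"); tops(near(P,409,-304,50),img,52,64,200)
plan((409,-304,35,100.5))
E
```

```text
[274. 195.] 1464 [ 409.9 -304.6   52.    40.5   11. ] 58.4 [240. 249. 251.]
t 3.22 at [ 410.3 -303.5  190.3] [1.7995e+02 1.0000e-02 1.0048e+02] w 91.4
(409, -304, 35, 100.5) delta [ -0.2  -1.5 155.3] roll -0.0 rows>= 4
```

View pics/w2.png

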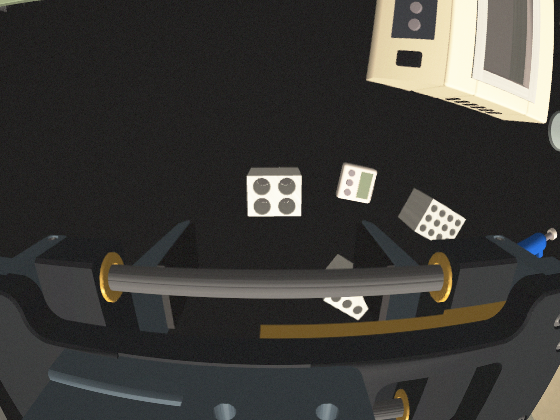

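The wide block (four bores) is clear at (274,195), and the wrist measurement agrees with the top camera. I'll descend and grip it.

Emit:
arm_command:
  rows:
    - {"delta_pos": [-1,-0.6,40],"roll": -0.1,"jaw": 100}
    - {"delta_pos": [-1,-0.6,80],"roll": -0.1,"jaw": 100}
    - {"delta_pos": [-1,-0.6,115],"roll": -0.1,"jaw": 100}
    - {"delta_pos": [-1,-0.6,138],"roll": -0.1,"jaw": 100}
    - {"delta_pos": [-1,-0.6,150],"roll": -0.1,"jaw": 100}
    - {"delta_pos": [-1,-0.6,155],"roll": -0.1,"jaw": 100}
    - {"delta_pos": [-1,-0.6,155],"roll": -0.1,"jaw": 100}
    - {"delta_pos": [-1,-0.6,155],"roll": -0.1,"jaw": 45}
    - {"delta_pos": [-1,-0.6,155],"roll": -0.1,"jaw": 45}
    - {"delta_pos": [-1,-0.6,155],"roll": -0.1,"jaw": 45}
    - {"delta_pos": [-1,-0.6,155],"roll": -0.1,"jaw": 45}
    - {"delta_pos": [-1,-0.6,155],"roll": -0.1,"jaw": 45}
    - {"delta_pos": [-1,-0.6,155],"roll": -0.1,"jaw": 45}
    - {"delta_pos": [-1,-0.6,155],"roll": -0.1,"jaw": 45}
    - {"delta_pos": [-1,-0.6,155],"roll": -0.1,"jaw": 45}
    - {"delta_pos": [-1,-0.6,155],"roll": -0.1,"jaw": 45}
    - {"delta_pos": [-1,-0.6,155],"roll": -0.1,"jaw": 45}
  squeeze: 30

```text
time_s: 4.63
ee_pos: [409.0, -306.2, 35.3]
ee_rot: [180.0, 0.0, 100.8]
force: [-0.3, 0.1, 3.8]
gripper_width: 51.8
gripper_force: 30.0
```

```bash
python3 - <<'E'
from h import *
plan((410,-304,200,101),(608.4,-18.2,200,91.7))
E
```

```text
t 4.63 at [ 409.  -306.2   35.3] [1.7998e+02 2.0000e-02 1.0084e+02] w 51.8
(410, -304, 200, 101) delta [   1.9    1.5 -164.7] roll -0.03 rows>= 4
(608.4, -18.2, 200, 91.7) delta [ 245.3  250.1 -164.7] roll 1.83 rows>= 10
```

Emit:
arm_command:
  rows:
    - {"delta_pos": [0,0,-30],"roll": 0,"jaw": 45}
    - {"delta_pos": [0,0,-70],"roll": 0,"jaw": 45}
    - {"delta_pos": [0,0,-110],"roll": 0,"jaw": 45}
    - {"delta_pos": [10,10,-145],"roll": 0,"jaw": 45}
    - {"delta_pos": [30,30,-155],"roll": 0.3,"jaw": 45}
    - {"delta_pos": [55,55,-155],"roll": 0.6,"jaw": 45}
    - {"delta_pos": [82,83,-155],"roll": 1,"jaw": 45}
    - {"delta_pos": [110,112,-155],"roll": 1.4,"jaw": 45}
    - {"delta_pos": [138,141,-155],"roll": 1.83,"jaw": 45}
    - {"delta_pos": [166,170,-155],"roll": 1.83,"jaw": 45}
    - {"delta_pos": [194,199,-155],"roll": 1.83,"jaw": 45}
    - {"delta_pos": [220,225,-155],"roll": 1.83,"jaw": 45}
    - {"delta_pos": [235,242,-155],"roll": 1.83,"jaw": 45}
    - {"delta_pos": [244,250,-155],"roll": 1.83,"jaw": 45}
    - {"delta_pos": [244,250,-155],"roll": 1.83,"jaw": 45}
    - {"delta_pos": [244,250,-155],"roll": 1.83,"jaw": 45}
    - {"delta_pos": [244,250,-155],"roll": 1.83,"jaw": 45}

```text
time_s: 6.05
ee_pos: [607.3, -20.7, 189.5]
ee_rot: [-179.9, 0.0, 91.6]
force: [0.4, -1.2, -2.9]
gripper_width: 51.8
gripper_force: 30.0
```

```bash
python3 - <<'E'
from h import *
img,P,s=show("w3"); z=s["ee_pos"][2]+23
tops(near(P,608,-18,40),img,z-6,z+5,200)
tops(near(P,600,-65,130),img,55,66,300)
plan((608.4,-19.6,130,91.7),(608.4,-19.6,96,91.7))
E
```

```text
[275. 246.] 3834 [607.7 -10.1  71.9  23.4   1.2] 212.3 [229. 241. 243.]
[171. 188.] 573 [505.3 -19.4 102.4  13.7  89.8] 60.9 [55. 54. 53.]
[275. 188.] 1500 [607.2 -13.2  56.3  24.2   1.3] 61.0 [110. 118. 126.]
t 6.1 at [607.4 -20.8 189.8] [-1.7993e+02  3.0000e-02  9.1610e+01] w 51.6
(608.4, -19.6, 130, 91.7) delta [ 1.2  1.1 59.8] roll -0.02 rows>= 2
(608.4, -19.6, 96, 91.7) delta [ 1.3  1.2 93.8] roll -0.02 rows>= 3
```

View pics/w3.png

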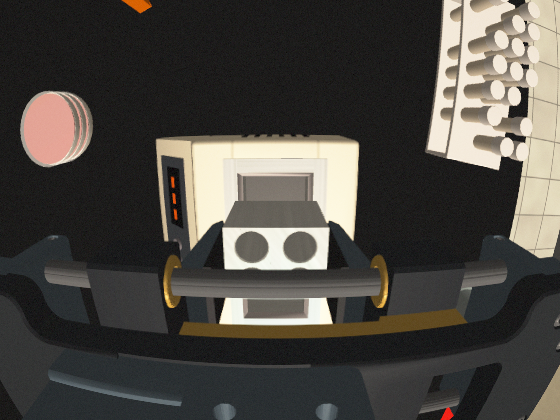

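```bash
cat >> h.py <<'E'
def held(P,s):   # +y edge of the held block's top, and its height, in the tool frame's neighbourhood
    x0,y0,z0=s["ee_pos"]; m=(abs(P[...,0]-x0)<20)&(abs(P[...,1]-y0)<45)&(P[...,2]>z0+12)&(P[...,2]<z0+35)
    q=P[m]; print("top z-TCP",(np.median(q[:,2])-z0).round(1),"edge y-TCP",np.percentile(q[:,1]-y0,[90,95,99,100]).round(1))
E
python3 - <<'E'
from h import *
img,P,s=cloud("wrist"); held(P,s)
q=near(P,608,-18,35); q=q[(q[...,2]>55)&(q[...,2]<66)&(abs(q[...,0]-607)<15)]; print(np.percentile(q[:,1],[50,95,99,100]),-65.7+68.5)
E
```

```text
top z-TCP 23.0 edge y-TCP [21.7 21.9 22.2 22.7]
[-13.27510359  -2.60050466  -1.51623936  -1.22630154] 2.799999999999997
```

Emit:
arm_command:
  rows:
    - {"delta_pos": [0.5,0.6,25],"roll": 0,"jaw": 45}
    - {"delta_pos": [0.5,0.6,45],"roll": 0,"jaw": 45}
    - {"delta_pos": [0.5,0.6,55],"roll": 0,"jaw": 45}
    - {"delta_pos": [0.5,0.6,60],"roll": 0,"jaw": 45}
    - {"delta_pos": [0.5,0.6,65],"roll": 0,"jaw": 45}
    - {"delta_pos": [0.5,0.6,70],"roll": 0,"jaw": 45}
    - {"delta_pos": [0.5,0.6,75],"roll": 0,"jaw": 45}
    - {"delta_pos": [0.5,0.6,80],"roll": 0,"jaw": 45}
    - {"delta_pos": [0.5,0.6,84],"roll": 0,"jaw": 45}
    - {"delta_pos": [0.5,0.6,88],"roll": 0,"jaw": 45}
    - {"delta_pos": [0.5,0.6,91],"roll": 0,"jaw": 45}
    - {"delta_pos": [0.5,0.6,93],"roll": 0,"jaw": 45}
    - {"delta_pos": [0.5,0.6,93],"roll": 0,"jaw": 45}
    - {"delta_pos": [0.5,0.6,93],"roll": 0,"jaw": 45}

```text
time_s: 7.32
ee_pos: [608.7, -18.8, 96.5]
ee_rot: [-179.9, -0.0, 91.7]
force: [-2.0, 0.3, -3.3]
gripper_width: 51.6
gripper_force: 30.0
```

Emit:
arm_command:
  rows:
    - {"delta_pos": [0,0,0.8],"roll": 0,"jaw": 45}
    - {"delta_pos": [0,0,1.3],"roll": 0,"jaw": 45}
    - {"delta_pos": [0,0,1.3],"roll": 0,"jaw": 45}
    - {"delta_pos": [0,0,1.3],"roll": 0,"jaw": 45}

```text
time_s: 7.65
ee_pos: [608.7, -18.8, 95.7]
ee_rot: [-180.0, -0.0, 91.7]
force: [-3.5, -0.1, -0.4]
gripper_width: 51.8
gripper_force: 30.0
```

Emit:
arm_command:
  rows:
    - {"delta_pos": [0,0,0],"roll": 0,"jaw": 78}
    - {"delta_pos": [0,0,0],"roll": 0,"jaw": 78}
    - {"delta_pos": [0,0,0],"roll": 0,"jaw": 78}
    - {"delta_pos": [0,0,0],"roll": 0,"jaw": 78}
    - {"delta_pos": [0,0,0],"roll": 0,"jaw": 78}
    - {"delta_pos": [0,0,-25],"roll": 0,"jaw": 100}
    - {"delta_pos": [0,0,-60],"roll": 0,"jaw": 100}
    - {"delta_pos": [0,0,-100],"roll": 0,"jaw": 100}
    - {"delta_pos": [0,0,-130],"roll": 0,"jaw": 100}
    - {"delta_pos": [0,0,-130],"roll": 0,"jaw": 100}
    - {"delta_pos": [0,0,-130],"roll": 0,"jaw": 100}

```text
time_s: 8.57
ee_pos: [610.3, -18.9, 228.0]
ee_rot: [179.7, 0.0, 91.7]
force: [0.1, 0.8, -0.5]
gripper_width: 91.2
gripper_force: 0.0
```

```bash
python3 - <<'E'
from h import *
img,P,s=show("w4"); tops(near(P,608,-18,35),img,108,126,200); tops(near(P,600,-65,130),img,55,66,300)
plan((592,-303,190,73.7))
E
```

```text
[273. 198.] 1864 [609.3 -17.   52.   40.4   1.3] 117.8 [217. 230. 236.]
[179. 174.] 441 [506.7 -12.3 100.2  31.6  75.7] 60.8 [43. 51. 52.]
[271. 244.] 2421 [609.5 -85.6  58.4  56.6 -88.5] 60.9 [123. 133. 142.]
t 8.62 at [609.1 -18.9 225.9] [179.94  -0.    91.69] w 91.1
(592, -303, 190, 73.7) delta [-283.5  -25.5   35.8] roll 3.6 rows>= 7
```

The wide block is fully down: its top is at 117.8 and it sits against the left wall. Next, the fine block.

Emit:
arm_command:
  rows:
    - {"delta_pos": [-283,-25,30],"roll": 3.6,"jaw": 100}
    - {"delta_pos": [-283,-25,30],"roll": 3.6,"jaw": 100}
    - {"delta_pos": [-283,-25,30],"roll": 3.6,"jaw": 100}
    - {"delta_pos": [-283,-25,30],"roll": 3.6,"jaw": 100}
    - {"delta_pos": [-283,-25,30],"roll": 3.6,"jaw": 100}
    - {"delta_pos": [-283,-25,30],"roll": 3.6,"jaw": 100}
    - {"delta_pos": [-283,-25,30],"roll": 3.6,"jaw": 100}
    - {"delta_pos": [-283,-25,30],"roll": 3.6,"jaw": 100}
    - {"delta_pos": [-283,-25,30],"roll": 3.6,"jaw": 100}
    - {"delta_pos": [-283,-25,30],"roll": 3.6,"jaw": 100}
    - {"delta_pos": [-283,-25,30],"roll": 3.6,"jaw": 100}

```text
time_s: 9.53
ee_pos: [592.3, -301.0, 194.8]
ee_rot: [-179.9, -0.1, 73.8]
force: [-0.1, 0.3, 0.2]
gripper_width: 91.3
gripper_force: 0.0
```

```bash
python3 - <<'E'
from h import *
img,P,s=show("w5"); tops(near(P,592,-303,45),img,52,64,200)
plan((592,-303,35.5,73.7))
E
```

```text
[276. 195.] 1723 [ 592.7 -302.6   51.7   40.1  -15.8] 58.4 [236. 246. 249.]
t 9.58 at [ 592.5 -300.9  195.3] [-1.7995e+02 -4.0000e-02  7.3790e+01] w 91.1
(592, -303, 35.5, 73.7) delta [ -2.3   0.2 159.8] roll 0.02 rows>= 4
```

View pics/w5.png

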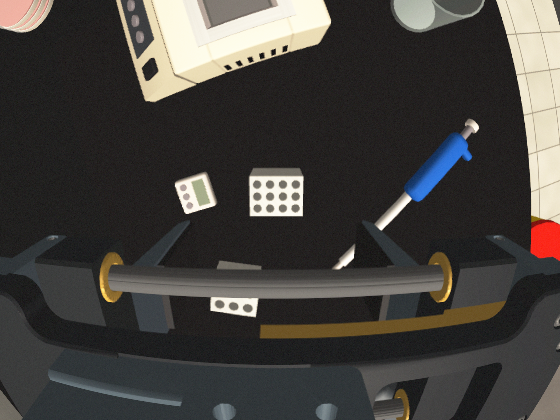

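```bash
python3 - <<'E'
from h import *
img,P,s=cloud("top"); a=np.radians(-15.8)
d=P[...,:2]-[592.7,-302.6]; u=d@[np.cos(a),np.sin(a)]; v=d@[-np.sin(a),np.cos(a)]
m=(u>30)&(u<100)&(abs(v)<45)&(P[...,2]>4)
print("along x',y',z"); print(np.c_[u[m],v[m],P[m][:,2]].round()[::3])
E
```

```text
along x',y',z
[[ 37.  45. 564.]
 [ 34.  44. 566.]
 [ 32.  43. 567.]
 [ 31.  42. 566.]
 [ 33.  39. 566.]
 [ 36.  33. 555.]
 [ 31.  34. 560.]
 [ 33.  29. 559.]
 [ 31.  25. 560.]
 [ 30.  18. 559.]
 [ 87.  35. 316.]
 [ 89.  29. 315.]
 [ 86.  34. 314.]
 [ 86.  29. 317.]
 [ 88.  24. 315.]
 [ 83.  37. 315.]
 [ 83.  32. 316.]
 [ 86.  27. 314.]
 [ 86.  22. 317.]
 [ 86.  17. 318.]
 [ 79.  39. 317.]
 [ 80.  34. 318.]
 [ 82.  29. 316.]
 [ 85.  23. 315.]
 [ 86.  17. 315.]
 [ 84.  39. 304.]
 [ 78.  37. 315.]
 [ 80.  31. 315.]
 [ 79.  27. 319.]
 [ 84.  19. 314.]
 [ 83.  14. 317.]
 [ 76.  38. 315.]
 [ 78.  33. 315.]
 [ 78.  28. 317.]
 [ 80.  22. 316.]
 [ 83.  16. 313.]
 [ 79.  39. 306.]
 [ 75.  36. 315.]
 [ 75.  31. 317.]
 [ 78.  25. 315.]
 [ 78.  21. 317.]
 [ 80.  15. 316.]
 [ 72.  39. 315.]
 [ 73.  34. 316.]
 [ 74.  29. 316.]
 [ 77.  23. 314.]
 [ 78.  17. 314.]
 [ 76.  39. 303.]
 [ 71.  37. 315.]
 [ 72.  31. 315.]
 [ 72.  27. 316.]
 [ 75.  21. 315.]
 [ 76.  16. 316.]
 [ 69.  39. 313.]
 [ 68.  35. 316.]
 [ 70.  30. 316.]
 [ 72.  24. 315.]
 [ 72.  19. 317.]
 [ 79.  39. 290.]
 [ 67.  39. 313.]
 [ 66.
[... 1652 characters left out ...]
 48.  24. 289.]
 [ 44.  34. 286.]
 [ 43.  30. 290.]
 [ 49.  22. 283.]
 [ 41.  34. 288.]
 [ 42.  29. 288.]
 [ 48.  22. 282.]
 [ 40.  34. 287.]
 [ 40.  29. 289.]
 [ 36.  26. 300.]
 [ 37.  34. 289.]
 [ 38.  29. 290.]
 [ 31.  27. 305.]
 [ 35.  31. 289.]
 [ 51.  19. 262.]
 [ 32.  33. 291.]
 [ 50.  20. 258.]
 [ 30.  34. 289.]
 [ 31.  29. 291.]
 [ 48.  18. 255.]
 [ 49.  14. 250.]
 [ 45.  17. 248.]
 [ 55.  19. 220.]
 [ 47.  13. 237.]
 [ 45.  12. 236.]
 [ 50.  18. 214.]
 [ 44.  10. 235.]
 [ 49.  18. 213.]
 [ 49.  19. 206.]
 [ 46.   7. 222.]
 [ 46.  18. 209.]
 [ 49.  18. 196.]
 [ 45.   8. 213.]
 [ 47.  18. 196.]
 [ 46.   6. 207.]
 [ 44.  16. 199.]
 [ 46.   3. 198.]
 [ 83.  24.   4.]
 [ 68.  -3.   5.]]
```

The twelve-bore block is at (276,195). The pipette tip is only about 5 mm high, and the fingers stop at 35 mm, so they clear it.

Emit:
arm_command:
  rows:
    - {"delta_pos": [-1.6,0.7,40],"roll": -0.1,"jaw": 100}
    - {"delta_pos": [-1.6,0.7,80],"roll": -0.1,"jaw": 100}
    - {"delta_pos": [-1.6,0.7,118],"roll": -0.1,"jaw": 100}
    - {"delta_pos": [-1.6,0.7,142],"roll": -0.1,"jaw": 100}
    - {"delta_pos": [-1.6,0.7,154],"roll": -0.1,"jaw": 100}
    - {"delta_pos": [-1.6,0.7,159.5],"roll": -0.1,"jaw": 100}
    - {"delta_pos": [-1.6,0.7,159.5],"roll": -0.1,"jaw": 100}
    - {"delta_pos": [-1.6,0.7,159.5],"roll": -0.1,"jaw": 45}
    - {"delta_pos": [-1.6,0.7,159.5],"roll": -0.1,"jaw": 45}
    - {"delta_pos": [-1.6,0.7,159.5],"roll": -0.1,"jaw": 45}
    - {"delta_pos": [-1.6,0.7,159.5],"roll": -0.1,"jaw": 45}
    - {"delta_pos": [-1.6,0.7,159.5],"roll": -0.1,"jaw": 45}
    - {"delta_pos": [-1.6,0.7,159.5],"roll": -0.1,"jaw": 45}
    - {"delta_pos": [-1.6,0.7,159.5],"roll": -0.1,"jaw": 45}
    - {"delta_pos": [-1.6,0.7,159.5],"roll": -0.1,"jaw": 45}
    - {"delta_pos": [-1.6,0.7,159.5],"roll": -0.1,"jaw": 45}

```text
time_s: 10.97
ee_pos: [592.4, -304.2, 36.5]
ee_rot: [-180.0, 0.0, 74.2]
force: [-2.0, -0.0, 4.5]
gripper_width: 51.7
gripper_force: 30.0
```

```bash
python3 - <<'E'
from h import *
plan((611.2,-113.2,190,91.7))
E
```

```text
t 10.97 at [ 592.4 -304.2   36.5] [-179.99    0.     74.2 ] w 51.7
(611.2, -113.2, 190, 91.7) delta [ 188.9  -34.  -153.5] roll -3.5 rows>= 6
```

Emit:
arm_command:
  rows:
    - {"delta_pos": [0,0,-30],"roll": 0,"jaw": 45}
    - {"delta_pos": [0,0,-70],"roll": 0,"jaw": 45}
    - {"delta_pos": [0,0,-110],"roll": 0,"jaw": 45}
    - {"delta_pos": [5,-1,-145],"roll": -0.3,"jaw": 45}
    - {"delta_pos": [25,-5,-153],"roll": -1,"jaw": 45}
    - {"delta_pos": [55,-11,-153],"roll": -2,"jaw": 45}
    - {"delta_pos": [90,-17,-153],"roll": -3,"jaw": 45}
    - {"delta_pos": [125,-23,-153],"roll": -3.5,"jaw": 45}
    - {"delta_pos": [155,-29,-153],"roll": -3.5,"jaw": 45}
    - {"delta_pos": [178,-33,-153],"roll": -3.5,"jaw": 45}
    - {"delta_pos": [187,-34,-153],"roll": -3.5,"jaw": 45}
    - {"delta_pos": [187,-34,-153],"roll": -3.5,"jaw": 45}
    - {"delta_pos": [187,-34,-153],"roll": -3.5,"jaw": 45}
    - {"delta_pos": [187,-34,-153],"roll": -3.5,"jaw": 45}

```text
time_s: 12.13
ee_pos: [610.7, -116.3, 188.7]
ee_rot: [-180.0, 0.0, 91.6]
force: [-0.1, 0.1, -3.3]
gripper_width: 51.7
gripper_force: 30.0
```

```bash
python3 - <<'E'
from h import *
img,P,s=cloud("wrist"); held(P,s)
tops(near(P,600,-65,130),img,55,66,300); tops(near(P,610,-17,35),img,108,126,200)
plan((611.2,-114.8,97,91.7))
E
```

```text
top z-TCP 21.9 edge y-TCP [21.3 21.6 21.9 22.5]
[166. 109.] 754 [505.7 -42.6 149.   14.1 -89.5] 60.9 [52. 52. 51.]
[274. 156.] 5449 [609.3 -78.5  84.4  57.  -88.3] 60.9 [ 99. 106. 113.]
[277.  83.] 2487 [609.4 -16.9  52.3  40.3   1.7] 118.3 [206. 222. 228.]
t 12.18 at [ 610.7 -116.5  188.8] [-1.7997e+02  3.0000e-02  9.1620e+01] w 51.7
(611.2, -114.8, 97, 91.7) delta [ 1.7  0.6 91.8] roll -0.02 rows>= 3
```

Emit:
arm_command:
  rows:
    - {"delta_pos": [0.6,0.2,25],"roll": 0,"jaw": 45}
    - {"delta_pos": [0.6,0.2,43],"roll": 0,"jaw": 45}
    - {"delta_pos": [0.6,0.2,53],"roll": 0,"jaw": 45}
    - {"delta_pos": [0.6,0.2,58],"roll": 0,"jaw": 45}
    - {"delta_pos": [0.6,0.2,63],"roll": 0,"jaw": 45}
    - {"delta_pos": [0.6,0.2,68],"roll": 0,"jaw": 45}
    - {"delta_pos": [0.6,0.2,73],"roll": 0,"jaw": 45}
    - {"delta_pos": [0.6,0.2,78],"roll": 0,"jaw": 45}
    - {"delta_pos": [0.6,0.2,82],"roll": 0,"jaw": 45}
    - {"delta_pos": [0.6,0.2,86],"roll": 0,"jaw": 45}
    - {"delta_pos": [0.6,0.2,89],"roll": 0,"jaw": 45}
    - {"delta_pos": [0.6,0.2,91],"roll": 0,"jaw": 45}
    - {"delta_pos": [0.6,0.2,92],"roll": 0,"jaw": 45}
    - {"delta_pos": [0.6,0.2,92],"roll": 0,"jaw": 45}
    - {"delta_pos": [0.6,0.2,92],"roll": 0,"jaw": 45}

```text
time_s: 13.43
ee_pos: [611.2, -114.4, 97.2]
ee_rot: [180.0, -0.0, 91.7]
force: [-0.7, 0.7, -3.5]
gripper_width: 51.8
gripper_force: 30.0
```

Emit:
arm_command:
  rows:
    - {"delta_pos": [0,0,0.8],"roll": 0,"jaw": 45}
    - {"delta_pos": [0,0,1.2],"roll": 0,"jaw": 45}
    - {"delta_pos": [0,0,1.2],"roll": 0,"jaw": 45}
    - {"delta_pos": [0,0,1.2],"roll": 0,"jaw": 78}
    - {"delta_pos": [0,0,1.2],"roll": 0,"jaw": 78}
    - {"delta_pos": [0,0,1.2],"roll": 0,"jaw": 78}
    - {"delta_pos": [0,0,1.2],"roll": 0,"jaw": 78}
    - {"delta_pos": [0,0,1.2],"roll": 0,"jaw": 78}
    - {"delta_pos": [0,0,-25],"roll": 0,"jaw": 100}
    - {"delta_pos": [0,0,-60],"roll": 0,"jaw": 100}
    - {"delta_pos": [0,0,-100],"roll": 0,"jaw": 100}
    - {"delta_pos": [0,0,-130],"roll": 0,"jaw": 100}
    - {"delta_pos": [0,0,-130],"roll": 0,"jaw": 100}
    - {"delta_pos": [0,0,-130],"roll": 0,"jaw": 100}

```text
time_s: 14.6
ee_pos: [612.0, -114.6, 229.4]
ee_rot: [179.7, 0.1, 91.7]
force: [-0.1, -0.1, -0.6]
gripper_width: 91.2
gripper_force: 0.0
```

```bash
python3 - <<'E'
from h import *
img,P,s=cloud("wrist"); tops(near(P,608,-65,90),img,108,126,200); tops(near(P,600,-65,130),img,55,66,300)
plan((440,90,220,90),(415.6,284.1,190,80.9))
E
```

```text
[274.  90.] 1817 [609.3 -17.2  51.7  39.8   1.5] 118.4 [206. 222. 228.]
[274. 198.] 2231 [ 612.1 -113.2   52.    40.5    1.8] 117.7 [210. 226. 232.]
[177. 132.] 856 [508.  -63.  190.6  16.1 -88.9] 60.8 [53. 52. 52.]
[272. 141.] 2945 [609.  -68.6  63.2  56.9 -88.1] 60.9 [ 98. 105. 112.]
t 14.65 at [ 610.9 -114.4  227.3] [179.97   0.    91.69] w 91.4
(440, 90, 220, 90) delta [ 209.4 -164.8    7.2] roll 0.34 rows>= 7
(415.6, 284.1, 190, 80.9) delta [ 404.1 -183.5   37.1] roll 2.16 rows>= 11
```

Emit:
arm_command:
  rows:
    - {"delta_pos": [404,-183,30],"roll": 2.16,"jaw": 100}
    - {"delta_pos": [404,-183,30],"roll": 2.16,"jaw": 100}
    - {"delta_pos": [404,-183,30],"roll": 2.16,"jaw": 100}
    - {"delta_pos": [404,-183,30],"roll": 2.16,"jaw": 100}
    - {"delta_pos": [404,-183,30],"roll": 2.16,"jaw": 100}
    - {"delta_pos": [404,-183,30],"roll": 2.16,"jaw": 100}
    - {"delta_pos": [404,-183,30],"roll": 2.16,"jaw": 100}
    - {"delta_pos": [404,-183,30],"roll": 2.16,"jaw": 100}
    - {"delta_pos": [404,-183,30],"roll": 2.16,"jaw": 100}
    - {"delta_pos": [404,-183,30],"roll": 2.16,"jaw": 100}
    - {"delta_pos": [404,-183,30],"roll": 2.16,"jaw": 100}
    - {"delta_pos": [404,-183,30],"roll": 2.16,"jaw": 100}
    - {"delta_pos": [404,-183,30],"roll": 2.16,"jaw": 100}
    - {"delta_pos": [404,-183,30],"roll": 2.16,"jaw": 100}
    - {"delta_pos": [404,-183,30],"roll": 2.16,"jaw": 100}

```text
time_s: 15.9
ee_pos: [416.4, 282.8, 196.4]
ee_rot: [-180.0, 0.1, 80.8]
force: [-0.2, -0.1, 0.3]
gripper_width: 91.4
gripper_force: 0.0
```

```bash
python3 - <<'E'
from h import *
img,P,s=show("w6"); tops(near(P,415,284,50),img,52,64,150)
a=np.radians(-9.1)
plan((415.6+9*np.sin(a),284.1-9*np.cos(a),35.5,80.9))
E
```

```text
[275. 191.] 893 [416.9 284.8  51.4  15.5  -9.3] 58.5 [255. 255. 255.]
t 15.95 at [416.6 282.8 196.7] [-1.7997e+02  5.0000e-02  8.0790e+01] w 91.2
(np.float64(414.1765773947097), np.float64(275.2132757392418), 35.5, 80.9) delta [ -7.7  -1.1 161.2] roll -0.02 rows>= 4
```

View pics/w6.png

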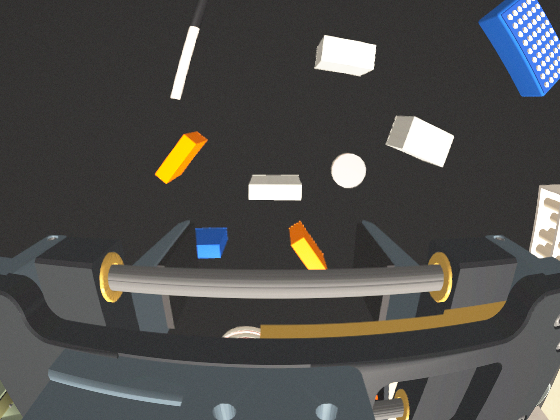

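The white 16 mm plate is at (275,191). The orange and blue look-alikes are well clear of it. I'll grip about 8 mm off-centre so the pads don't overlap the wide block when I place it.

Emit:
arm_command:
  rows:
    - {"delta_pos": [-6.5,0.1,40],"roll": 0,"jaw": 100}
    - {"delta_pos": [-6.5,0.1,80],"roll": 0,"jaw": 100}
    - {"delta_pos": [-6.5,0.1,118],"roll": 0,"jaw": 100}
    - {"delta_pos": [-6.5,0.1,142],"roll": 0,"jaw": 100}
    - {"delta_pos": [-6.5,0.1,155],"roll": 0,"jaw": 100}
    - {"delta_pos": [-6.5,0.1,161],"roll": 0,"jaw": 100}
    - {"delta_pos": [-6.5,0.1,161],"roll": 0,"jaw": 100}
    - {"delta_pos": [-6.5,0.1,161],"roll": 0,"jaw": 45}
    - {"delta_pos": [-6.5,0.1,161],"roll": 0,"jaw": 45}
    - {"delta_pos": [-6.5,0.1,161],"roll": 0,"jaw": 45}
    - {"delta_pos": [-6.5,0.1,161],"roll": 0,"jaw": 45}
    - {"delta_pos": [-6.5,0.1,161],"roll": 0,"jaw": 45}
    - {"delta_pos": [-6.5,0.1,161],"roll": 0,"jaw": 45}
    - {"delta_pos": [-6.5,0.1,161],"roll": 0,"jaw": 45}
    - {"delta_pos": [-6.5,0.1,161],"roll": 0,"jaw": 45}
    - {"delta_pos": [-6.5,0.1,161],"roll": 0,"jaw": 45}

```text
time_s: 17.28
ee_pos: [415.3, 277.7, 36.5]
ee_rot: [180.0, -0.0, 80.9]
force: [-1.2, -0.6, 4.3]
gripper_width: 52.1
gripper_force: 30.0
```

```bash
python3 - <<'E'
from h import *
plan((609.8,-56,195,91.7))
E
```

```text
t 17.28 at [415.3 277.7  36.5] [ 1.7998e+02 -3.0000e-02  8.0900e+01] w 52.1
(609.8, -56, 195, 91.7) delta [-298.7  244.8 -158.5] roll -2.16 rows>= 11
```

Emit:
arm_command:
  rows:
    - {"delta_pos": [0,0,-30],"roll": 0,"jaw": 45}
    - {"delta_pos": [0,0,-70],"roll": 0,"jaw": 45}
    - {"delta_pos": [0,0,-110],"roll": 0,"jaw": 45}
    - {"delta_pos": [-6,5,-145],"roll": -0.3,"jaw": 45}
    - {"delta_pos": [-25,20,-158],"roll": -0.6,"jaw": 45}
    - {"delta_pos": [-52,42,-158],"roll": -1,"jaw": 45}
    - {"delta_pos": [-82,67,-158],"roll": -1.5,"jaw": 45}
    - {"delta_pos": [-112,92,-158],"roll": -2.16,"jaw": 45}
    - {"delta_pos": [-142,117,-158],"roll": -2.16,"jaw": 45}
    - {"delta_pos": [-172,142,-158],"roll": -2.16,"jaw": 45}
    - {"delta_pos": [-202,167,-158],"roll": -2.16,"jaw": 45}
    - {"delta_pos": [-232,192,-158],"roll": -2.16,"jaw": 45}
    - {"delta_pos": [-260,215,-158],"roll": -2.16,"jaw": 45}
    - {"delta_pos": [-284,234,-158],"roll": -2.16,"jaw": 45}
    - {"delta_pos": [-297,244,-158],"roll": -2.16,"jaw": 45}
    - {"delta_pos": [-297,244,-158],"roll": -2.16,"jaw": 45}
    - {"delta_pos": [-297,244,-158],"roll": -2.16,"jaw": 45}
    - {"delta_pos": [-297,244,-158],"roll": -2.16,"jaw": 45}

```text
time_s: 18.78
ee_pos: [608.3, -53.1, 193.6]
ee_rot: [-179.9, -0.1, 91.7]
force: [0.5, 0.2, -1.1]
gripper_width: 51.9
gripper_force: 30.0
```

```bash
python3 - <<'E'
from h import *
img,P,s=show("w7"); held(P,s)
tops(near(P,610,-60,120),img,108,126,150)
q=near(P,608,-17,30); q=q[(q[...,2]>112)&(q[...,2]<124)]; print("wide y range",np.percentile(q[:,1],[0,1,99,100]))
plan((609.3,-53.5,97,91.7))
E
```

```text
top z-TCP 22.1 edge y-TCP [14.8 15.1 15.4 15.8]
[277. 167.] 2370 [609.2 -16.9  52.3  40.5   1.7] 118.1 [213. 228. 233.]
wide y range [-37.56512477 -36.87552023   3.30144537   3.81645446]
t 18.83 at [608.3 -52.9 193.9] [-1.7994e+02 -5.0000e-02  9.1770e+01] w 51.7
(609.3, -53.5, 97, 91.7) delta [-0.7  1.  96.9] roll 0.01 rows>= 3
```

View pics/w7.png

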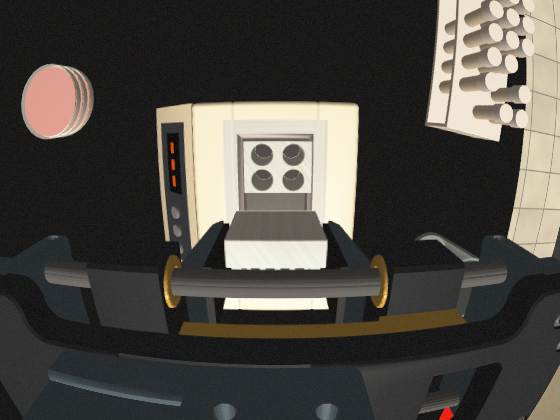

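Through the gripper, the held plate is at (275,235) and the wide block in the well at (277,167). I'll lower the plate beside it.

Emit:
arm_command:
  rows:
    - {"delta_pos": [-1.3,0.9,20],"roll": 0,"jaw": 45}
    - {"delta_pos": [-1.3,0.9,28],"roll": 0,"jaw": 45}
    - {"delta_pos": [-1.3,0.9,33],"roll": 0,"jaw": 45}
    - {"delta_pos": [-1.3,0.9,38],"roll": 0,"jaw": 45}
    - {"delta_pos": [-1.3,0.9,43],"roll": 0,"jaw": 45}
    - {"delta_pos": [-1.3,0.9,48],"roll": 0,"jaw": 45}
    - {"delta_pos": [-1.3,0.9,54],"roll": 0,"jaw": 45}
    - {"delta_pos": [-1.3,0.9,60],"roll": 0,"jaw": 45}
    - {"delta_pos": [-1.3,0.9,65],"roll": 0,"jaw": 45}
    - {"delta_pos": [-1.3,0.9,70],"roll": 0,"jaw": 45}
    - {"delta_pos": [-1.3,0.9,75],"roll": 0,"jaw": 45}
    - {"delta_pos": [-1.3,0.9,80],"roll": 0,"jaw": 45}
    - {"delta_pos": [-1.3,0.9,80],"roll": 0,"jaw": 45}
    - {"delta_pos": [-1.3,0.9,80],"roll": 0,"jaw": 45}

```text
time_s: 20.0
ee_pos: [609.9, -55.6, 113.7]
ee_rot: [-180.0, -0.0, 91.7]
force: [-1.8, -0.2, -1.3]
gripper_width: 51.6
gripper_force: 30.0
```

Emit:
arm_command:
  rows:
    - {"delta_pos": [1.0,0,0],"roll": 0,"jaw": 45}
    - {"delta_pos": [1.8,-0.3,4],"roll": 0,"jaw": 45}
    - {"delta_pos": [1.8,-0.3,8],"roll": 0,"jaw": 45}
    - {"delta_pos": [1.8,-0.3,12],"roll": 0,"jaw": 45}
    - {"delta_pos": [1.8,-0.3,15],"roll": 0,"jaw": 45}
    - {"delta_pos": [1.8,-0.3,17],"roll": 0,"jaw": 45}
    - {"delta_pos": [1.8,-0.3,17],"roll": 0,"jaw": 45}
    - {"delta_pos": [1.8,-0.3,17],"roll": 0,"jaw": 45}

```text
time_s: 20.67
ee_pos: [609.8, -53.7, 97.0]
ee_rot: [-180.0, -0.0, 91.7]
force: [-1.5, -0.5, -1.9]
gripper_width: 51.5
gripper_force: 30.0
```

Emit:
arm_command:
  rows:
    - {"delta_pos": [0.3,0,0.8],"roll": 0,"jaw": 45}
    - {"delta_pos": [0.6,0,1.2],"roll": 0,"jaw": 45}
    - {"delta_pos": [0.6,0,1.2],"roll": 0,"jaw": 45}
    - {"delta_pos": [0.6,0,1.2],"roll": 0,"jaw": 78}
    - {"delta_pos": [0.6,0,1.2],"roll": 0,"jaw": 78}
    - {"delta_pos": [0.6,0,1.2],"roll": 0,"jaw": 78}
    - {"delta_pos": [0.6,0,1.2],"roll": 0,"jaw": 78}
    - {"delta_pos": [0.6,0,1.2],"roll": 0,"jaw": 78}
    - {"delta_pos": [0.6,0,-25],"roll": 0,"jaw": 100}
    - {"delta_pos": [0.6,0,-60],"roll": 0,"jaw": 100}
    - {"delta_pos": [0.6,0,-100],"roll": 0,"jaw": 100}
    - {"delta_pos": [0.6,0,-130],"roll": 0,"jaw": 100}
    - {"delta_pos": [0.6,0,-130],"roll": 0,"jaw": 100}
    - {"delta_pos": [0.6,0,-130],"roll": 0,"jaw": 100}

```text
time_s: 21.83
ee_pos: [610.8, -53.2, 229.3]
ee_rot: [179.7, 0.0, 91.7]
force: [-0.2, -0.7, -0.8]
gripper_width: 91.2
gripper_force: 0.0
```

```bash
cat >> h.py <<'E'
def prof(P):   # tops of inserts in the well: y runs with height along the well's centre line
    q=P[(abs(P[...,0]-609.8)<10)&(abs(P[...,1]+65)<75)]; b=np.floor(q[:,1]).astype(int)
    print([(int(k),int(round(np.median(q[b==k,2])))) for k in np.unique(b)])
E
python3 - <<'E'
from h import *
img,P,s=show("w8"); tops(near(P,608,-65,90),img,108,126,150); prof(P)
plan((579.5,311.5,195,61.2))
E
```

```text
[273. 173.] 2867 [609.6 -26.1  57.7  52.1 -88.4] 118.3 [211. 227. 232.]
[274. 253.] 1570 [ 611.8 -106.7   52.5   28.4    1.7] 117.1 [214. 229. 227.]
[(-121, 118), (-120, 119), (-119, 119), (-118, 116), (-117, 115), (-116, 117), (-115, 118), (-114, 119), (-113, 119), (-112, 118), (-111, 119), (-110, 119), (-109, 119), (-108, 119), (-107, 119), (-106, 113), (-105, 114), (-104, 118), (-103, 117), (-102, 119), (-101, 119), (-100, 119), (-99, 118), (-98, 119), (-97, 119), (-96, 118), (-95, 118), (-94, 97), (-93, 91), (-92, 61), (-91, 61), (-90, 61), (-89, 61), (-88, 60), (-87, 61), (-86, 61), (-85, 61), (-84, 60), (-83, 61), (-82, 61), (-81, 61), (-80, 60), (-79, 61), (-78, 61), (-77, 61), (-76, 61), (-75, 61), (-74, 61), (-73, 61), (-72, 61), (-71, 61), (-56, 118), (-55, 119), (-54, 119), (-53, 119), (-52, 119), (-51, 119), (-50, 119), (-49, 119), (-48, 119), (-47, 118), (-46, 119), (-45, 119), (-44, 119), (-43, 119), (-42, 119), (-41, 119), (-40, 118), (-39, 116), (-38, 119), (-37, 119), (-36, 119), (-35, 110), (-34, 110), (-33, 118), (-32, 361), (-31, 362), (-30, 338), (-29, 343), (-28, 351), (-27, 355), (-26, 326), (-25, 326), (-24, 326), (-23, 326), (-22, 326), (-21, 325), (-20, 323), (-19, 221), (-18, 118), (-17, 119), (-16, 118), (-15, 114), (-14, 118), (-13, 118), (-12, 105), (-11, 103), (-10, 100), (-9, 97), (-8, 76), (-7, 118), (-6, 118), (-5, 118), (-4, 119), (-3, 118), (-2, 118), (-1, 119), (0, 119), (1, 119), (2, 101), (3, 87), (4, 89), (5, 91), (6, 92), (7, 93), (8, 93), (9, 93)]
t 21.88 at [609.6 -53.1 227.2] [179.97  -0.    91.69] w 91.1
(579.5, 311.5, 195, 61.2) delta [365.4 -19.4  32.2] roll 6.1 rows>= 9
```

View pics/w8.png

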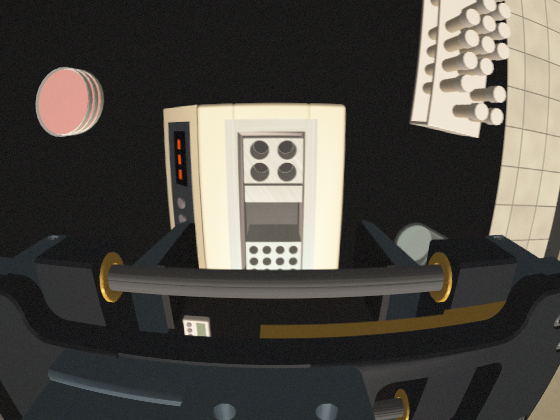

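The picture shows the wide block and thin plate side by side at (273,173) and the fine block at (275,257). All three are fully down, and the gap left is about 38 mm. Next, the thick plate.

Emit:
arm_command:
  rows:
    - {"delta_pos": [365,-19,30],"roll": 6.1,"jaw": 100}
    - {"delta_pos": [365,-19,30],"roll": 6.1,"jaw": 100}
    - {"delta_pos": [365,-19,30],"roll": 6.1,"jaw": 100}
    - {"delta_pos": [365,-19,30],"roll": 6.1,"jaw": 100}
    - {"delta_pos": [365,-19,30],"roll": 6.1,"jaw": 100}
    - {"delta_pos": [365,-19,30],"roll": 6.1,"jaw": 100}
    - {"delta_pos": [365,-19,30],"roll": 6.1,"jaw": 100}
    - {"delta_pos": [365,-19,30],"roll": 6.1,"jaw": 100}
    - {"delta_pos": [365,-19,30],"roll": 6.1,"jaw": 100}
    - {"delta_pos": [365,-19,30],"roll": 6.1,"jaw": 100}
    - {"delta_pos": [365,-19,30],"roll": 6.1,"jaw": 100}
    - {"delta_pos": [365,-19,30],"roll": 6.1,"jaw": 100}
    - {"delta_pos": [365,-19,30],"roll": 6.1,"jaw": 100}

```text
time_s: 22.97
ee_pos: [579.9, 309.5, 196.3]
ee_rot: [-180.0, 0.1, 61.1]
force: [0.5, -0.5, -0.1]
gripper_width: 91.0
gripper_force: 0.0
```

```bash
python3 - <<'E'
from h import *
img,P,s=show("w9"); tops(near(P,579.5,311.5,45),img,52,64,150)
plan((579.5,311.5,36,61.2))
E
```

```text
[274. 190.] 1951 [581.  312.6  52.   36.  -29.1] 58.7 [239. 248. 251.]
t 23.02 at [580.1 309.4 196.7] [-1.7998e+02  6.0000e-02  6.1090e+01] w 91.3
(579.5, 311.5, 36, 61.2) delta [  1.7  -1.5 160.7] roll -0.02 rows>= 4
```

View pics/w9.png

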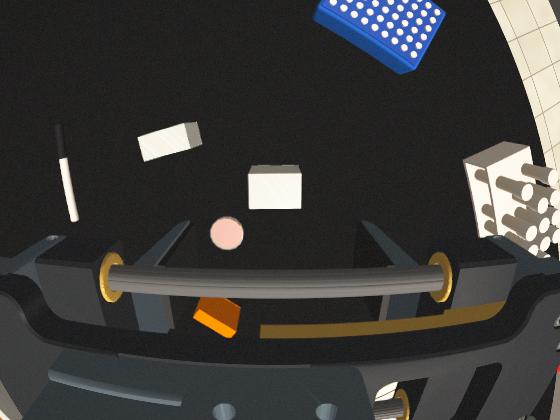

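The plate at (274,190) measures 52.0 x 36.0, so it's the thick one. I'll grip it.

Emit:
arm_command:
  rows:
    - {"delta_pos": [3.7,-0.8,40],"roll": 0,"jaw": 100}
    - {"delta_pos": [3.7,-0.8,80],"roll": 0,"jaw": 100}
    - {"delta_pos": [3.7,-0.8,118],"roll": 0,"jaw": 100}
    - {"delta_pos": [3.7,-0.8,142],"roll": 0,"jaw": 100}
    - {"delta_pos": [3.7,-0.8,155],"roll": 0,"jaw": 100}
    - {"delta_pos": [3.7,-0.8,161],"roll": 0,"jaw": 100}
    - {"delta_pos": [3.7,-0.8,161],"roll": 0,"jaw": 100}
    - {"delta_pos": [3.7,-0.8,161],"roll": 0,"jaw": 45}
    - {"delta_pos": [3.7,-0.8,161],"roll": 0,"jaw": 45}
    - {"delta_pos": [3.7,-0.8,161],"roll": 0,"jaw": 45}
    - {"delta_pos": [3.7,-0.8,161],"roll": 0,"jaw": 45}
    - {"delta_pos": [3.7,-0.8,161],"roll": 0,"jaw": 45}
    - {"delta_pos": [3.7,-0.8,161],"roll": 0,"jaw": 45}
    - {"delta_pos": [3.7,-0.8,161],"roll": 0,"jaw": 45}
    - {"delta_pos": [3.7,-0.8,161],"roll": 0,"jaw": 45}
    - {"delta_pos": [3.7,-0.8,161],"roll": 0,"jaw": 45}

```text
time_s: 24.35
ee_pos: [581.2, 314.8, 36.6]
ee_rot: [180.0, -0.0, 61.2]
force: [0.7, -0.9, 3.1]
gripper_width: 51.9
gripper_force: 30.0
```

```bash
python3 - <<'E'
from h import *
plan((610.2,-74.5,195,91.7))
E
```

```text
t 24.35 at [581.2 314.8  36.6] [ 1.7998e+02 -3.0000e-02  6.1200e+01] w 51.9
(610.2, -74.5, 195, 91.7) delta [-327.1  213.  -158.5] roll -6.1 rows>= 11
```

Emit:
arm_command:
  rows:
    - {"delta_pos": [0,0,-30],"roll": 0,"jaw": 45}
    - {"delta_pos": [0,0,-70],"roll": 0,"jaw": 45}
    - {"delta_pos": [0,0,-110],"roll": 0,"jaw": 45}
    - {"delta_pos": [-6,4,-145],"roll": -0.4,"jaw": 45}
    - {"delta_pos": [-26,17,-158],"roll": -1,"jaw": 45}
    - {"delta_pos": [-55,36,-158],"roll": -1.8,"jaw": 45}
    - {"delta_pos": [-87,57,-158],"roll": -2.6,"jaw": 45}
    - {"delta_pos": [-119,78,-158],"roll": -3.4,"jaw": 45}
    - {"delta_pos": [-151,98,-158],"roll": -4.2,"jaw": 45}
    - {"delta_pos": [-183,119,-158],"roll": -5,"jaw": 45}
    - {"delta_pos": [-215,140,-158],"roll": -5.6,"jaw": 45}
    - {"delta_pos": [-247,161,-158],"roll": -6.1,"jaw": 45}
    - {"delta_pos": [-279,182,-158],"roll": -6.1,"jaw": 45}
    - {"delta_pos": [-308,201,-158],"roll": -6.1,"jaw": 45}
    - {"delta_pos": [-325,212,-158],"roll": -6.1,"jaw": 45}
    - {"delta_pos": [-325,212,-158],"roll": -6.1,"jaw": 45}
    - {"delta_pos": [-325,212,-158],"roll": -6.1,"jaw": 45}
    - {"delta_pos": [-325,212,-158],"roll": -6.1,"jaw": 45}

```text
time_s: 25.85
ee_pos: [609.8, -71.5, 193.4]
ee_rot: [-179.9, -0.1, 91.7]
force: [0.9, -0.1, -2.1]
gripper_width: 51.8
gripper_force: 30.0
```

```bash
python3 - <<'E'
from h import *
img,P,s=show("w10"); held(P,s)
tops(near(P,610,-60,120),img,108,126,150)
plan((610.2,-72.3,120,91.7))
E
```

```text
top z-TCP 22.1 edge y-TCP [15.2 15.5 15.9 16.3]
[276. 159.] 3723 [609.5 -26.2  56.8  52.2 -88.3] 118.4 [213. 228. 233.]
t 25.9 at [609.9 -71.1 193.6] [-1.7994e+02 -5.0000e-02  9.1750e+01] w 52.3
(610.2, -72.3, 120, 91.7) delta [-1.3  0.4 73.6] roll 0.01 rows>= 2
```

Emit:
arm_command:
  rows:
    - {"delta_pos": [-0.6,0.3,18],"roll": 0,"jaw": 45}
    - {"delta_pos": [-0.6,0.3,32],"roll": 0,"jaw": 45}
    - {"delta_pos": [-0.6,0.3,37],"roll": 0,"jaw": 45}
    - {"delta_pos": [-0.6,0.3,37],"roll": 0,"jaw": 45}
    - {"delta_pos": [-0.6,0.3,37],"roll": 0,"jaw": 45}
    - {"delta_pos": [-0.6,0.3,37],"roll": 0,"jaw": 45}

```text
time_s: 26.4
ee_pos: [611.2, -72.3, 158.1]
ee_rot: [179.9, 0.0, 91.7]
force: [0.3, -0.2, -2.3]
gripper_width: 51.7
gripper_force: 30.0
```

Emit:
arm_command:
  rows:
    - {"delta_pos": [0.5,-0.7,4],"roll": 0,"jaw": 45}
    - {"delta_pos": [0.5,-0.7,8],"roll": 0,"jaw": 45}
    - {"delta_pos": [0.5,-0.7,12],"roll": 0,"jaw": 45}
    - {"delta_pos": [0.5,-0.7,16],"roll": 0,"jaw": 45}
    - {"delta_pos": [0.5,-0.7,20],"roll": 0,"jaw": 45}
    - {"delta_pos": [0.5,-0.7,24],"roll": 0,"jaw": 45}
    - {"delta_pos": [0.5,-0.7,24],"roll": 0,"jaw": 45}

```text
time_s: 26.98
ee_pos: [609.2, -72.3, 131.9]
ee_rot: [-179.9, -0.0, 91.7]
force: [-0.8, 0.7, -3.4]
gripper_width: 51.7
gripper_force: 30.0
```

No contact force at 22 mm in, so I'll continue down.

Emit:
arm_command:
  rows:
    - {"delta_pos": [0.3,0.3,4],"roll": 0,"jaw": 45}
    - {"delta_pos": [0.3,0.3,8],"roll": 0,"jaw": 45}
    - {"delta_pos": [0.3,0.3,12],"roll": 0,"jaw": 45}
    - {"delta_pos": [0.3,0.3,16],"roll": 0,"jaw": 45}
    - {"delta_pos": [0.3,0.3,20],"roll": 0,"jaw": 45}
    - {"delta_pos": [0.3,0.3,24],"roll": 0,"jaw": 45}
    - {"delta_pos": [0.3,0.3,28],"roll": 0,"jaw": 45}
    - {"delta_pos": [0.3,0.3,31],"roll": 0,"jaw": 45}
    - {"delta_pos": [0.3,0.3,34],"roll": 0,"jaw": 45}
    - {"delta_pos": [0.3,0.3,34.5],"roll": 0,"jaw": 45}
    - {"delta_pos": [0.3,0.3,34.5],"roll": 0,"jaw": 45}
    - {"delta_pos": [0.3,0.3,34.5],"roll": 0,"jaw": 45}

```text
time_s: 27.98
ee_pos: [610.2, -72.1, 98.7]
ee_rot: [180.0, -0.0, 91.7]
force: [-0.2, 0.4, -2.6]
gripper_width: 51.8
gripper_force: 30.0
```

Emit:
arm_command:
  rows:
    - {"delta_pos": [0,0,1.2],"roll": 0,"jaw": 45}
    - {"delta_pos": [0,0,2.2],"roll": 0,"jaw": 45}
    - {"delta_pos": [0,0,2.5],"roll": 0,"jaw": 45}
    - {"delta_pos": [0,0,2.5],"roll": 0,"jaw": 45}
    - {"delta_pos": [0,0,2.5],"roll": 0,"jaw": 78}
    - {"delta_pos": [0,0,2.5],"roll": 0,"jaw": 78}
    - {"delta_pos": [0,0,2.5],"roll": 0,"jaw": 78}
    - {"delta_pos": [0,0,2.5],"roll": 0,"jaw": 78}
    - {"delta_pos": [0,0,2.5],"roll": 0,"jaw": 78}
    - {"delta_pos": [0,0,-25],"roll": 0,"jaw": 100}
    - {"delta_pos": [0,0,-60],"roll": 0,"jaw": 100}
    - {"delta_pos": [0,0,-100],"roll": 0,"jaw": 100}
    - {"delta_pos": [-40,0,-130],"roll": 0,"jaw": 100}
    - {"delta_pos": [-80,0,-130],"roll": 0,"jaw": 100}
    - {"delta_pos": [-80,0,-130],"roll": 0,"jaw": 100}
    - {"delta_pos": [-80,0,-130],"roll": 0,"jaw": 100}

```text
time_s: 29.32
ee_pos: [612.5, -154.3, 229.0]
ee_rot: [179.9, 0.0, 91.5]
force: [0.1, -0.5, -0.7]
gripper_width: 91.1
gripper_force: 0.0
```

```bash
python3 - <<'E'
from h import *
img,P,s=show("w11"); cv2.imwrite("pics/w11c.png",cv2.resize(img[20:300,150:400],None,fx=2,fy=2)); tops(near(P,608,-65,90),img,108,126,150)
Q=near(P,610,-65,75); Q[abs(Q[...,0]-610)>27]=np.nan
for lo,hi in((-56,-40),(-91,-57),(-130,-95),(-36,0)):
    q=Q[(Q[...,1]>lo)&(Q[...,1]<hi)]; print(lo,hi,np.nanpercentile(q[:,2],[50,80]).round(1))
E
```

```text
[275. 103.] 7710 [610.6 -64.7 136.5  52.6 -88.3] 118.4 [206. 223. 228.]
-56 -40 [118.8 119.4]
-91 -57 [118.8 119.5]
-130 -95 [345.3 355.6]
-36 0 [118.1 119.1]
```

View pics/w11c.png

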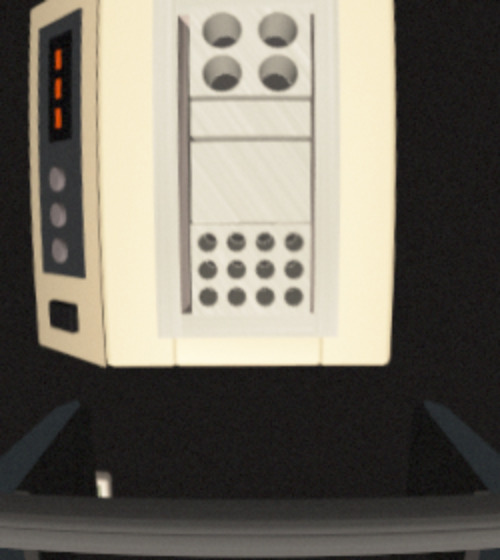

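The crop shows all four level in the well at about 118 mm: four-bore at the top of the crop (250,50), thin (250,120), thick (250,180) and twelve-bore (250,270). The gripper is clear, so I'm handing in.

```bash
python3 -c "
from workcell import env
print(env.job_done())"
```

```text
the job is handed in; nothing more can be done
None
```

The job is handed in: left to right facing the panel, the well holds the four-bore block, 16 mm plate, 36 mm plate and twelve-bore block, all fully down with nothing forced, while the six-bore block and 26 mm plate were left untouched on the bench; it took about 29 s of the 112 s allowed.

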